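Shut the dust filter box and lock its two push-and-turn studs

ROBOT

A 6-joint arm with a two-finger parallel gripper is mounted at the origin on a cart in front of the work surface, level with it; the furniture and walls round the work are solid. World frame = base frame: x ahead of the robot, y to its left, z up, the work surface at z = 0. Lengths are in m, angles in rad, forces in N, time in s.
With the tool pointing down it reaches from about 0.4 to 0.925 m from the base axis. Payload 12.5 kg.
Tool frame: the origin (TCP) lies midway between the tips of the shut fingers; the grasp point (between the pads) lies 19 mm behind it (manip.tcp_to_grasp is the distance from the TCP to the grasp point, in m); z points along the fingers, y is the line along which they close (so a half turn about z gives the same grasp; the last joint's range is limited). The gripper opens to 95 mm and grips with 3 to 60 N. Pads are 20 mm wide; open, the fingers measure 119 mm over their backs; the gripper's body (75 mm by 180 mm) begins 59 mm behind the grasp point.
Start: joints at [1.106, 0.491, 1.559, -0, 1.092, -0.106], TCP at [0.219, 0.585, 0.215] pointing down, gripper open.
Joint ranges: [-3.1, 3.1], [-0.84, 2.19], [0.05, 2.79], [-1.13, 4.28], [0.06, 2.93], [-2.69, 2.69]. Speed limits (rad/s): [2.22, 2.22, 2.79, 3.14, 3.14, 3.14].

INTERFACE

Orientations are given as a unit quaternion [w, x, y, z].
In Python, from cell import status, vision, ticket, finder, manip gives the robot as it stands.
- The arm moves only by the tool move_arm, never from a script. Its argument "targets" is a list of rows, each a list of 3 entries, a list of its own where there are three numbers: the shift along the tool's x, y, z in cm, then the turn, a rotation vector about the tool's x, y, z in degrees, then the finger opening in cm, from 0 to 9.51. A call has 1 to 20 rows; each row is the pose to reach, as a shift and turn from the pose commanded when the call began, along the tool's axes at that moment; what a row does not reach only later rows make up. A row lasts 1/8 s, in which the tool goes at most 62.5 mm and 10.7 degrees, less where a joint would pass 70% of its speed; a pose out of reach is approached as far as the arm can. A call with a gripper value outside its range is refused whole. The fingers move at their own pace and stop on an object; "force" is the grip in N (left out, the last holds). Time passes only in rows, so rows that repeat a pose let the fingers close. It gives the time, the measured TCP pose, the force, the opening and the grip force at its end, in the units of the state.
- status.state(): the state, without advancing time (a new reading comes with each control period).
- vision.read_camera(name): name is "scene" or "top" or "wrist"; returns the picture (480x640x3 uint8, red, green, blue); there is no depth.
- vision.calibration(name): a dict with "fx", "fy", "cx", "cy" (pixels), "view" (4x4, takes a point from world to camera coordinates); the wrist camera has in their place "hand_eye" (4x4, takes a point from camera to tool coordinates, whose origin is the TCP and whose axes are the flange's). Camera axes: x right, y down, z forward; pixel columns grow to the right and rows downward; lengths in m; the calibration is good to about 2 mm. A picture is of the moment at which its call begins: read the wrist's pose just before it. calibration takes no time and is no camera call.
- ticket.job_done(): hands the job in; it is judged then, once.
Trained networks look in the newest picture that a camera, given by its name, has taken for a name from the list of things; names that differ only in an ending like _2 or _b are one class to them, and where a whole thing is asked for, a point or a joint stands for the part that bears it (a point fixed in the world has none). Each returns a list of dicts, best first, with "p" (0 to 1); they miss things now and then, are a little off and sometimes report something else, mostly with a low value. They report only what shows in the picture. A call takes as long as a camera call.
- finder.spot_in(camera, thing): "centre" ([x, y, z] in m, in world coordinates, good to about 4 mm: the middle of the surface that is visible of it).
The state is a dict: "time_s": time; "joints": joint angles; "joint_velocities": joint speeds; "joint_torque": joint torques, N m; "tool_pos": TCP position; "tool_rot": TCP orientation; "ft_force": force on the tool from outside, world axes, zero at the start; "ft_torque": the same for the moment, N m; "gripper_width": finger opening in m; "grip_force": force on a finger pad.
Only numpy, scipy, OpenCV 4.12 (cv2) and the standard library are available. Lean on these libraries where they do the work, as an engineer would, in place of code of your own. Each camera call takes 0.05 s, during which the arm holds its last target. There are 200 camera calls.

TASK

The filter has been changed: swing the blue cover of the dust filter box shut and lock both of its winged studs, so that no dust can leak out. Each stud has to be pushed in against its spring - feel for the angle at which it goes through - and turned a quarter turn clockwise until it stops, so that it stays in when you let go. Leave the other things on the bench where they are.

Things in the scene. Friction and masses are not known exactly. Their poses are not given: they have to be found in the camera images.
- filter_box: grey sheet steel dust filter box, fixed to the bench, 240 deep x 250 wide x 145 mm high. Origin: centre of its underside; x to its back, y to its left (seen from the robot), z up. From a 60 mm high lip at its front (x = -120 mm) a face slopes up and back at 25 deg from level to the flat top (x = 62 to 120 mm). The blue cover lies on that face; a small jar with a yellow lid stands on the top and goes with it
- cover (a joint): angle of the blue cover (4 mm sheet, 246 wide, 165 mm from hinge to free edge), rad: 0 = shut flat on the sloping face, larger = open, up to 1.25. Hinged along its upper, far edge: its free edge lifts towards the robot and up. The hinge is stiff (0.6 N m of friction): the cover stays where it is left, and is shut by pressing on its outer face with 3 to 8 N
- cover_edge (a point): point on the cover's outer face midway between the studs, 10 mm from the free edge; moves with the cover. z points out of the face, x to the hinge, y to the left. Clear flat metal 55 mm to either side and 45 mm towards the hinge
- cover_hinge (a point): point on the hinge line in the middle of the cover, 155 mm from cover_edge along the cover's x, at the level of the outer face (the pivot itself is 4 mm deeper); the hinge axis is its y
- left_wing (a point): centre of the left stud's black wing, a flat bar 34 long, 10 thick, 22 mm high on a round flange 36 mm across, 4.5 thick; the point is 11 mm below the wing's top, 10.5 above the flange. z: the stud's axis, out of the cover (25 deg from vertical, leaning to the robot, when shut). x: along the wing, so its flats are pinched along y. Sits 138 mm from the hinge line, at y = +80 mm; moves with cover, push and turn
- right_wing (a point): the same on the right stud, at y = -80 mm. Both wings carry a white tick on the end that points down the slope when the stud is at 0
- left_push (a joint): how far the left stud is pushed in, m: 0 = out (flange 17 mm off the cover), 0.015 = bottomed. Its spring pushes out, 3 N at 0, 10.5 N bottomed. With the cover shut two hidden lugs meet a keeper plate at 0.003 and go on only where they line up with its slot (within 8 deg). From 0.013 on they are through and the stud can turn. Let go in the slot it springs out; LOCKED it rests at 0.010
- right_push (a joint): the same for the right stud. A stud let go through the plate after a turn of only 20 to 70 degrees stays caught at 0.013 (it can be gripped anew, pushed and turned on) but is not locked; in the notch at the end of its turn it springs back out to 0.010 and is locked
- left_turn (a joint): turn of the left stud, rad, clockwise positive seen from outside; at 0 the wing points up and down the slope. The keeper behind the cover floats: its slot may be met anywhere from -0.35 to +0.35 and must be felt for. From the slot the stud turns clockwise only; the locking notch is 1.57 further on, a hard stop 0.1 past that. Starts between -0.45 and +0.45, turns easily while out (-1.2 to 2.5)
- right_turn (a joint): the same for the right stud; its slot angle is its own, not that of the left one
- old_filter: bystander: the clogged filter taken out earlier: blue plastic frame with brown pleats, 94 x 190 x 26 mm, lying flat on the bench, front left; origin at the centre of its underside
- charcoal_block: bystander: black block 45 x 71 x 22 mm lying left of the box; origin at the centre of its underside
- wax_block: bystander: green block 32 x 61 x 18 mm lying on the right; origin at the centre of its underside
- parts_tray: bystander: white two-compartment tray 79 x 145 x 21 mm on the right; origin at the centre of its underside
- blue_tweezers: bystander: blue tweezers 159 x 25 x 12 mm lying in front of the box, on the right; origin at the centre of its underside

How it is judged:
On the way, in this order (a step that is already met when the one before it is completed fails the run):
1. the cover is shut (value of joint cover below 0.03 rad), for 0.2 s.
2. one of the studs is locked in its notch (((value of joint left_push between 0.0085 and 0.0115 m and value of joint left_turn above 1 rad) or (value of joint right_push between 0.0085 and 0.0115 m and value of joint right_turn above 1 rad))), for 0.3 s.
At the end, for the whole second after the job is handed in: the cover is shut (under 0.02 rad) and both studs are locked: turned clockwise beyond 1.0 rad and held by the notch at 8.5 to 11.5 mm of push (not out at 0, nor merely caught at 13 mm) (value of joint cover below 0.02 rad and value of joint left_push between 0.0085 and 0.0115 m and value of joint each of left_turn, right_turn above 1 rad and value of joint right_push between 0.0085 and 0.0115 m); the robot touches nothing.
It fails at once if a bystander is shifted by more than 30 mm (distance of any of old_filter, charcoal_block, wax_block, parts_tray, blue_tweezers from where it was at the start of the episode above 0.03 m).
It also fails if it takes over 72 s, if anything falls off the work surface, if the arm or the gripper's body presses on something with over 40 N, if the wrist force passes 120 N, or if a joint passes its speed limit or range.

## Working session

There is one attempt and no reset: what is moved stays moved. The work goes in short steps, Python scripts to look and compute and a tool call to move; the robot and the scene stay as the last step left them, time stands still between calls to the robot, and variables do not carry over. Pictures are saved under pics/ and viewed, at most 10 in all, crops included, and the job is handed in when it is done.

Besides the shell and the picture viewer there is one more tool, called as name([rows], argument=value, ...), one row to a line, values as JSON. move_arm: Moves the arm, as the interface text tells. Its arguments: {"type":"object","properties":{"targets":{"type":"array","items":{"type":"array"}},"force":{"type":"number"}},"required":["targets"]}

```bash
mkdir -p pics; ls
cat > h.py <<'E'
import numpy as np, cv2
from scipy.spatial.transform import Rotation as R
from cell import status, vision, ticket, finder, manip
def q2R(q): return R.from_quat([q[1],q[2],q[3],q[0]])
def shot(c,f):
    im=vision.read_camera(c); cv2.imwrite(f,im[:,:,::-1]); return im
E
python3 - <<'E'
from h import *
s=status.state(); print(s)
for c in("scene","top"):
    shot(c,f"pics/{c}0.png")
    k=vision.calibration(c); print(c,{a:np.round(b,3).tolist() for a,b in k.items()})
    for t in("cover_edge","cover_hinge","left_wing","right_wing","filter_box"):
        print(t,[(np.round(d["centre"],3).tolist(),round(d["p"],2)) for d in finder.spot_in(c,t)][:3])
print(vision.calibration("wrist"), manip.tcp_to_grasp)
a=cv2.imread("pics/scene0.png");b=cv2.imread("pics/top0.png")
cv2.imwrite("pics/both0.png",np.vstack([cv2.resize(a,(400,300)),cv2.resize(b,(400,300))]))
E
```

```text
pics
{'time_s': 0.0, 'joints': array([ 1.10643350e+00,  4.91546287e-01,  1.55943154e+00, -4.51956630e-05,
        1.09170035e+00, -1.05620224e-01]), 'joint_velocities': array([-2.96261770e-04, -1.68303621e-03, -8.44539778e-05, -1.56213709e-03,
       -9.02638452e-04, -1.12111464e-03]), 'joint_torque': array([ 7.47690046e-04, -6.12641215e+01, -2.58191121e+01,  6.93251984e-02,
        4.81964636e-02, -9.72591351e-05]), 'tool_pos': array([0.21932999, 0.58499884, 0.21407616]), 'tool_rot': array([-1.33357361e-04,  1.78400712e-01,  9.83957769e-01, -5.26503829e-04]), 'ft_force': array([-0.03181193, -0.60039426, -0.56500342]), 'ft_torque': array([-0.00685193, -0.027403  , -0.02016196]), 'grip_force': 0.0, 'gripper_width': 0.09503333732936976}
scene {'fx': 447.39, 'fy': 447.39, 'cx': 332.763, 'cy': 233.842, 'view': [[0.731, -0.682, -0.012, -0.446], [-0.501, -0.525, -0.688, 0.398], [0.463, 0.509, -0.726, 1.019], [0.0, 0.0, 0.0, 1.0]]}
cover_edge [([0.429, 0.338, 0.018], 0.21)]
cover_hinge [([0.699, -0.067, 0.182], 0.87), ([0.649, 0.319, 0.025], 0.62)]
left_wing [([0.704, -0.09, 0.137], 0.54), 
[... 379 characters left out ...]
cover_hinge [([0.669, -0.125, 0.218], 0.64), ([0.71, -0.056, 0.175], 0.62), ([0.556, -0.338, 0.02], 0.28)]
left_wing [([0.688, 0.026, 0.212], 0.52)]
right_wing [([0.667, -0.129, 0.215], 0.59)]
filter_box [([0.716, -0.061, 0.159], 0.9)]
{'fx': 334.63333024691786, 'fy': 334.63333024691786, 'cx': 324.9184276323832, 'cy': 235.89108765156269, 'hand_eye': array([[-1.91061151e-04, -9.65420156e-01, -2.60698842e-01,
         7.39125801e-02],
       [ 9.99999965e-01, -1.36642515e-04, -2.26866010e-04,
         1.95965483e-04],
       [ 1.83398474e-04, -2.60698876e-01,  9.65420148e-01,
        -1.69655245e-01],
       [ 0.00000000e+00,  0.00000000e+00,  0.00000000e+00,
         1.00000000e+00]])} 0.0188
```

View pics/scene0.png

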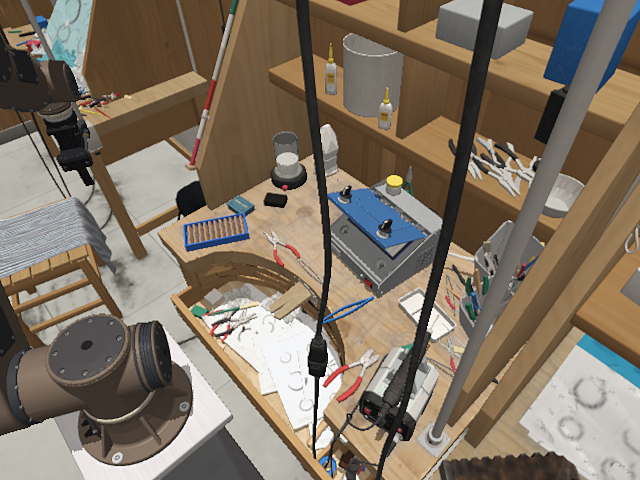

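View pics/top0.png

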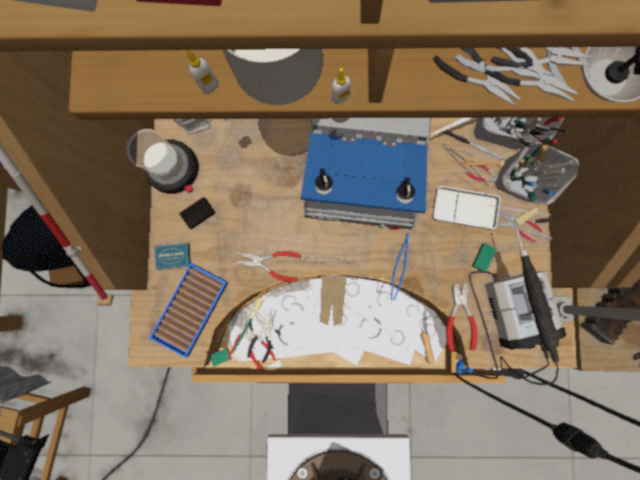

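The scene view shows the cover (scene 330..425, 185..250) partly open, with both wings at about (347,190) and (385,227). In the top view it spans (303..428, 133..212), with wings at (323,178) and (405,188). I'll enlarge both for corner picking.

Run:
```python
import cv2,numpy as np
a=cv2.imread("pics/scene0.png")[165:300,315:450];b=cv2.imread("pics/top0.png")[110:245,298:433]
o=np.hstack([cv2.resize(a,(400,400),interpolation=2),cv2.resize(b,(400,400),interpolation=2)])
cv2.imwrite("pics/crop.png",o)
```

```text
(no output)
```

View pics/crop.png

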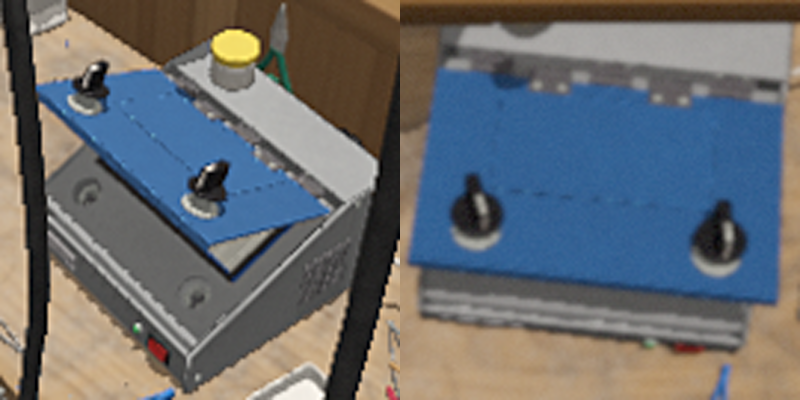

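```bash
cat > fit.py <<'E'
from h import *
from scipy.optimize import least_squares
K={c:vision.calibration(c) for c in("scene","top")}
def proj(c,p):
    k=K[c];q=k["view"]@np.append(p,1);return np.array([k["fx"]*q[0]/q[2]+k["cx"],k["fy"]*q[1]/q[2]+k["cy"]])
sc=135/400
S=lambda u,v:np.array([315+u*sc,165+v*sc]);T=lambda u,v:np.array([298+(u-400)*sc,110+v*sc])
def world(P,b):
    x,y,w=P[:3];return np.array([x,y,0])+R.from_euler('z',w).apply(b)
def cover(P,d,lat,h=0): # d from hinge, h above outer face
    th,hx=P[3:5]; f=np.radians(25)
    piv=np.array([hx,0,.06+(hx+.12)*np.tan(f)])  # pivot on slope surface
    a=f-th; u=np.array([-np.cos(a),0,-np.sin(a)]); n=np.array([-np.sin(a),0,np.cos(a)])
    return world(P,piv+u*d+n*(h+.004)+np.array([0,lat,0]))
obs=[("scene",S(37,85),lambda P:cover(P,.165,.123)),("scene",S(211,243),lambda P:cover(P,.165,-.123)),("scene",S(328,211),lambda P:cover(P,0,-.123)),
("top",T(439,70),lambda P:cover(P,0,.123)),("top",T(783,102),lambda P:cover(P,0,-.123)),("top",T(776,302),lambda P:cover(P,.165,-.123)),("top",T(412,262),lambda P:cover(P,.165,.123)),
("scene",S(190,360),lambda P:world(P,[-.12,-.125,.06])),("top",T(422,312),lambda P:world(P,[-.12,.125,.06])),("top",T(741,346),lambda P:world(P,[-.12,-.125,.06])),
("top",T(477,207),lambda P:cover(P,.138,.08,.017+.010)),("top",T(719,236),lambda P:cover(P,.138,-.08,.027)),("scene",S(208,183),lambda P:cover(P,.138,-.08,.027)),("scene",S(93,87),lambda P:cover(P,.138,.08,.027))]
f=lambda P:np.concatenate([proj(c,m(P))-o for c,o,m in obs])
if __name__=="__main__":
    r=least_squares(f,[.74,-.07,-.13,.5,.045],loss='soft_l1')
    P=r.x;print(P.round(4).tolist());print(f(P).reshape(-1,2).round(1).tolist())
    np.save("P.npy",P)
    for n,d,l,h in(("edge",.155,0,0),("hinge",0,0,0),("lw",.138,.08,.032),("rw",.138,-.08,.032)):
        Q=P.copy();Q[3]=0;print(n,cover(P,d,l,h).round(4),"shut",cover(Q,d,l,h).round(4))
E
python3 fit.py
```

```text
[0.7468, -0.0627, -0.1085, 0.8462, 0.0421]
[[-2.1, 0.2], [-0.3, 1.0], [1.5, 2.3], [-0.9, -0.7], [-0.3, 0.4], [1.3, -0.9], [-2.2, -0.7], [-0.3, 0.9], [-2.5, -0.4], [1.9, -0.0], [-0.3, 0.8], [1.1, -0.3], [0.4, 0.5], [-0.8, -1.3]]
edge [ 0.6489 -0.052   0.201 ] shut [ 0.6473 -0.0518  0.0737]
hinge [ 0.7902 -0.0674  0.1392] shut [ 0.7869 -0.067   0.1392]
lw [0.6857 0.0245 0.2236] shut [0.6578 0.0275 0.1099]
rw [ 0.6684 -0.1346  0.2236] shut [ 0.6405 -0.1316  0.1099]
```

```bash
cat >> h.py <<'E'
import fit
def tool(P,tilt,turn=0.):
    """world rotation: tool z into cover at tilt (rad), x down slope, turned clockwise by turn"""
    x,y,w=P[:3]
    z=np.array([np.sin(tilt),0,-np.cos(tilt)]);xx=np.array([-np.cos(tilt),0,-np.sin(tilt)])
    M=np.stack([xx,[0,1,0],z],1)
    return R.from_euler('z',w)*R.from_matrix(M)*R.from_euler('z',turn)
def rel(p,r,s=None,p0=None,r0=None):
    s=s or status.state()
    p0=s["tool_pos"] if p0 is None else p0; r0=q2R(s["tool_rot"]) if r0 is None else r0
    return (r0.inv().apply(np.asarray(p)-p0)*100).round(2).tolist(),np.degrees((r0.inv()*r).as_rotvec()).round(1).tolist()
E
python3 - <<'E'
from h import *
P=np.load("P.npy")
p=fit.cover(P,.15,0,.03);r=tool(P,0)
print(p,rel(p+[0,0,.06],r),rel(p,r))
r0=r;p0=p
for k in range(1,17):
    Q=P.copy();Q[3]=P[3]*(1-k/16); t=np.radians(25)*k/16
    print(rel(fit.cover(Q,.15,0,0.),tool(P,t),None,p0,r0))
E
```

```text
[ 0.66530706 -0.05379711  0.22652067] ([-64.19, -44.17, -7.19], [0.0, 0.0, -14.3]) ([-64.19, -44.18, -1.19], [0.0, 0.0, -14.3])
([1.51, -0.0, 3.48], [0.0, -1.6, 0.0])
([1.79, -0.0, 4.22], [0.0, -3.1, 0.0])
([2.03, -0.0, 4.98], [0.0, -4.7, 0.0])
([2.22, 0.0, 5.75], [0.0, -6.3, 0.0])
([2.38, 0.0, 6.53], [0.0, -7.8, 0.0])
([2.5, -0.0, 7.31], [0.0, -9.4, 0.0])
([2.57, -0.0, 8.1], [0.0, -10.9, 0.0])
([2.6, -0.0, 8.89], [0.0, -12.5, 0.0])
([2.59, -0.0, 9.69], [-0.0, -14.1, -0.0])
([2.54, 0.0, 10.48], [-0.0, -15.6, 0.0])
([2.44, -0.0, 11.27], [0.0, -17.2, 0.0])
([2.31, -0.0, 12.05], [0.0, -18.8, 0.0])
([2.13, -0.0, 12.82], [0.0, -20.3, 0.0])
([1.91, 0.0, 13.59], [0.0, -21.9, 0.0])
([1.66, -0.0, 14.34], [-0.0, -23.4, 0.0])
([1.36, -0.0, 15.07], [0.0, -25.0, 0.0])
```

move_arm([
  [[0, 0, -6], [0, 0, 0], 0],
  [[0, 0, -10], [0, 0, 0], 0],
  [[-5, -3.5, -10], [0, 0, -1], 0],
  [[-10, -7, -10], [0, 0, -3], 0],
  [[-15, -10.3, -10], [0, 0, -4], 0],
  [[-20, -13.8, -10], [0, 0, -5], 0],
  [[-25, -17.2, -10], [0, 0, -6], 0],
  [[-30, -20.7, -10], [0, 0, -7], 0],
  [[-35, -24.1, -10], [0, 0, -8], 0],
  [[-40, -27.5, -10], [0, 0, -10], 0],
  [[-45, -31, -10], [0, 0, -11], 0],
  [[-50, -34.4, -10], [0, 0, -12], 0],
  [[-55, -37.8, -10], [0, 0, -13], 0],
  [[-60, -41.3, -10], [0, 0, -14], 0],
  [[-64.2, -44.2, -10], [0, 0, -14.3], 0],
  [[-64.2, -44.2, -8], [0, 0, -14.3], 0],
  [[-64.2, -44.2, -7], [0, 0, -14.3], 0],
  [[-64.2, -44.2, -7], [0, 0, -14.3], 0],
  [[-64.2, -44.2, -7], [0, 0, -14.3], 0],
  [[-64.2, -44.2, -7], [0, 0, -14.3], 0],
])

```text
time_s: 3.1
tool_pos: [0.6655, -0.0536, 0.2855]
tool_rot: [0.001, 0.054, 0.999, -0.0]
ft_force: [-0.5, -0.3, -0.3]
gripper_width: 0.0005
grip_force: 0.0
```

move_arm([
  [[0.8, 0, 5], [0, 0, 0], 0],
  [[1.2, 0, 8.4], [0, 0, 0], 0],
  [[1.5, 0, 9.4], [0, -1.6, 0], 0],
  [[1.8, 0, 10.1], [0, -3.1, 0], 0],
  [[2.0, 0, 10.9], [0, -4.7, 0], 0],
  [[2.2, 0, 11.7], [0, -6.3, 0], 0],
  [[2.4, 0, 12.4], [0, -7.8, 0], 0],
  [[2.5, 0, 13.2], [0, -9.4, 0], 0],
  [[2.6, 0, 14], [0, -11, 0], 0],
  [[2.6, 0, 14.8], [0, -12.5, 0], 0],
  [[2.6, 0, 15.6], [0, -14, 0], 0],
  [[2.5, 0, 16.4], [0, -15.6, 0], 0],
  [[2.4, 0, 17.2], [0, -17.2, 0], 0],
  [[2.3, 0, 18], [0, -18.8, 0], 0],
  [[2.1, 0, 18.7], [0, -20.3, 0], 0],
  [[1.9, 0, 19.5], [0, -21.9, 0], 0],
  [[1.7, 0, 20.1], [0, -23.4, 0], 0],
  [[1.5, 0, 20.6], [0, -25, 0], 0],
  [[1.5, 0, 20.6], [0, -25, 0], 0],
])

```text
time_s: 5.48
tool_pos: [0.6504, -0.0522, 0.0787]
tool_rot: [0.216, 0.053, 0.975, -0.012]
ft_force: [0.6, 0.8, -0.4]
gripper_width: 0.0003
grip_force: 0.0
```

move_arm([
  [[0, 0, 0.2], [0, 0, 0], 0],
  [[0, 0, 0.4], [0, 0, 0], 0],
  [[0, 0, 0.4], [0, 0, 0], 0],
])

```text
time_s: 5.85
tool_pos: [0.6524, -0.0526, 0.0751]
tool_rot: [0.216, 0.053, 0.975, -0.012]
ft_force: [-0.7, 0.2, 0.4]
gripper_width: 0.0003
grip_force: 0.0
```

Run:
```python
from h import *
a=shot("scene","pics/s1.png");w=shot("wrist","pics/w1.png")
cv2.imwrite("pics/c1.png",np.hstack([cv2.resize(a[165:300,315:450],(320,320)),cv2.resize(w,(427,320))])[:,:,::-1])
```

```text
(no output)
```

View pics/c1.png

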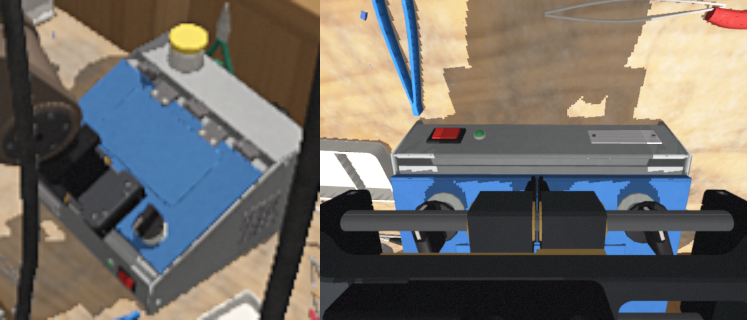

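The cover now lies almost flat (scene crop), and both wings are seen at the sides of the fingers. I'll press on until the force rises.

move_arm([
  [[0, 0, 0.2], [0, 0, 0], 0],
  [[0, 0, 0.3], [0, 0, 0], 0],
  [[0, 0, 0.3], [0, 0, 0], 0],
])

```text
time_s: 6.32
tool_pos: [0.6525, -0.0526, 0.0747]
tool_rot: [0.217, 0.053, 0.975, -0.012]
ft_force: [-23.2, 0.4, 32.7]
gripper_width: 0.0002
grip_force: 20.0
```

move_arm([
  [[0, 0, -3], [0, 0, 0], 0],
  [[0, 0, -8], [0, 0, 0], 0],
  [[3, 0, -10], [0, 0, 0], 0],
  [[3, 0, -10], [0, 0, 0], 0],
  [[3, 0, -10], [0, 0, 0], 0],
])

```text
time_s: 6.95
tool_pos: [0.5851, -0.0454, 0.1504]
tool_rot: [0.217, 0.053, 0.975, -0.012]
ft_force: [0.0, 0.7, -0.1]
gripper_width: 0.0003
grip_force: 0.0
```

Run:
```python
from h import *
P=np.load("P.npy").copy();P[3]=0;np.save("P0.npy",P)
s=status.state();w=shot("wrist","pics/w2.png")
k=vision.calibration("wrist");H=k["hand_eye"]
for n,l in(("lw",.08),("rw",-.08)):
    for h in(.043,.0215):
        p=fit.cover(P,.138,l,h);t=q2R(s["tool_rot"]).inv().apply(p-s["tool_pos"]);c=np.linalg.inv(H)@np.append(t,1)
        print(n,h,p.round(4),k["fx"]*c[0]/c[2]+k["cx"],k["fy"]*c[1]/c[2]+k["cy"])
for c in("wrist",):
    for t in("left_wing","right_wing"): print([(d["centre"],d["p"]) for d in finder.spot_in(c,t)][:3])
print(s["tool_pos"],s["joints"].round(2))
```

```text
lw 0.043 [0.6532 0.028  0.1198] 434.22876721077677 308.248269202012
lw 0.0215 [0.6622 0.027  0.1004] 425.71732736601473 295.52772157739685
rw 0.043 [ 0.6359 -0.1311  0.1198] 215.89480287253195 308.3292533806935
rw 0.0215 [ 0.6449 -0.132   0.1004] 224.41825242727134 295.60927305119026
[([0.6563, 0.0242, 0.1025], 0.64)]
[([0.6404, -0.1279, 0.1085], 0.68)]
[ 0.58511718 -0.04539459  0.15036148] [-0.21  0.41  2.02  0.15  0.28 -1.81]
```

View pics/w2.png

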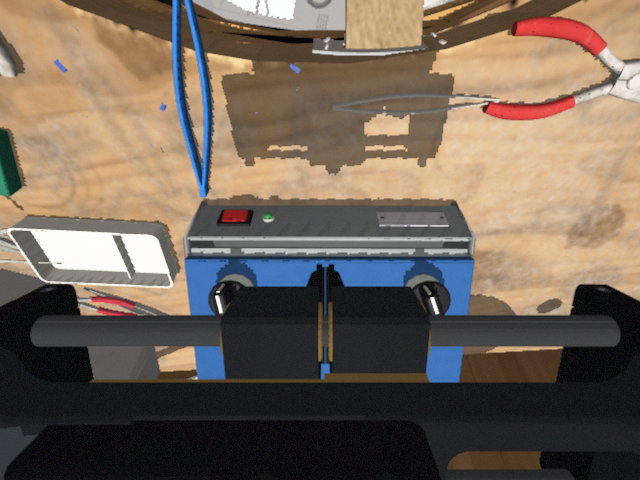

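The view (left wing about (430,297), right wing about (225,297)) is partly blocked by the finger blocks. I'll shift the camera up the slope so the wings come clear.

move_arm([
  [[-4, 0, 0], [0, 0, 0], 0],
  [[-7, 0, -1], [0, 0, 0], 0],
  [[-7, 0, -1], [0, 0, 0], 0],
  [[-7, 0, -1], [0, 0, 0], 0],
])

```text
time_s: 7.6
tool_pos: [0.6421, -0.0514, 0.1874]
tool_rot: [0.215, 0.053, 0.975, -0.012]
ft_force: [-0.2, 0.3, -0.5]
gripper_width: 0.0004
grip_force: 0.0
```

Run:
```python
from h import *
P=np.load("P0.npy")
s=status.state();w=shot("wrist","pics/w3.png")
k=vision.calibration("wrist");H=k["hand_eye"]
for n,l in(("lw",.08),("rw",-.08)):
    for h in(.043,.0215):
        p=fit.cover(P,.138,l,h);t=q2R(s["tool_rot"]).inv().apply(p-s["tool_pos"]);c=np.linalg.inv(H)@np.append(t,1)
        u,v=k["fx"]*c[0]/c[2]+k["cx"],k["fy"]*c[1]/c[2]+k["cy"];print(n,h,u,v)
        if h>.03: exec(f"{n}=(int(u),int(v))")
f=lambda c:cv2.resize(w[c[1]-50:c[1]+50,c[0]-50:c[0]+50],(400,400),interpolation=2)
print(lw,rw)
cv2.imwrite("pics/c3.png",np.hstack([f(rw),f(lw)])[:,:,::-1])
```

```text
lw 0.043 437.7472143062911 215.29821614110023
lw 0.0215 428.652034542292 209.7357428325159
rw 0.043 211.5499064886651 215.4480304014775
rw 0.0215 220.7013130597743 209.87503707017652
(437, 215) (211, 215)
```

View pics/c3.png

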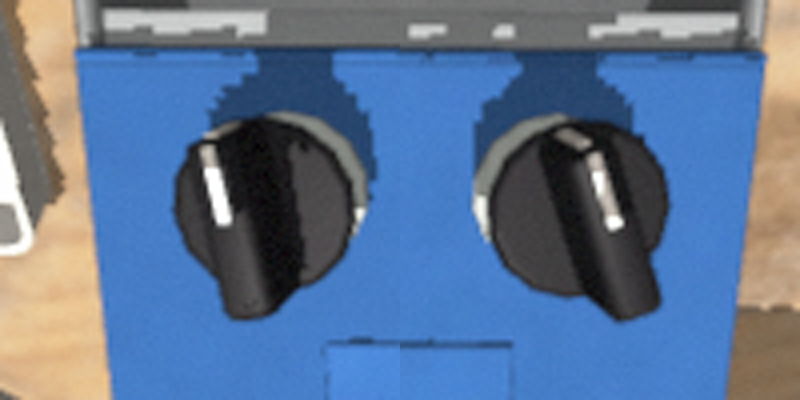

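The crop shows both wings clear. The right flange centre is at about (227,217) px, wing turned about -9°. The left flange centre is at about (431.5,217) px, wing turned about -22° (white ticks point down the slope and left).

Run:
```python
from h import *
P=np.load("P0.npy")
s=status.state();k=vision.calibration("wrist");H=k["hand_eye"]
r=q2R(s["tool_rot"]);n=-tool(P,np.radians(25)).as_matrix()[:,2]
C=s["tool_pos"]+r.apply(H[:3,3])
q=np.array([.6525,-.0526,.0747]); print("contact above model plane",n@(q-fit.cover(P,.15,0,0)))
ax=tool(P,np.radians(25)).as_matrix()
W=[]
for nm,l,u,v in(("lw",.08,431.5,217),("rw",-.08,227,216.7)):
    d=r.apply(H[:3,:3]@np.array([(u-k["cx"])/k["fx"],(v-k["cy"])/k["fy"],1]))
    t=(n@(q+n*.0215-C))/(n@d);p=C+t*d;W.append(p)
    print(nm,p,"vs model along x,y,z",ax.T@(p-fit.cover(P,.138,l,.0215)))
w=W[0]-W[1];print(np.linalg.norm(w),"yaw",np.arctan2(-w[0],w[1]),P[2])
np.save("W.npy",W)
```

```text
contact above model plane -0.001312368901366707
lw [0.66842176 0.02942867 0.10166083] vs model along x,y,z [-0.00589701  0.00307359  0.00131237]
rw [ 0.65086887 -0.12868498  0.10150889] vs model along x,y,z [-0.0055375   0.00398894  0.00131237]
0.15908505240621135 yaw -0.11056166152679513 -0.10851352012154891
```

```bash
cat > appr.py <<'E'
from h import *
import sys
def go(i,turn,h=.003):
    P=np.load("P0.npy");P[2]=-.1095;W=np.load("W.npy")
    r=tool(P,np.radians(25),np.radians(turn));n=-r.as_matrix()[:,2]
    for b in(.06,.03,.0): print(rel(W[i]+n*(h+b),r))
go(int(sys.argv[1]),float(sys.argv[2]))
E
python3 appr.py 0 -22
```

```text
([2.04, 8.32, 2.22], [0.1, -0.1, -22.0])
([2.04, 8.32, 5.22], [0.1, -0.1, -22.0])
([2.03, 8.32, 8.22], [0.1, -0.1, -22.0])
```

move_arm([
  [[0.7, 3, 0.5], [0, 0, -8], 4.5],
  [[1.4, 6, 1.5], [0, 0, -16], 4.5],
  [[2, 8.3, 2.2], [0, 0, -22], 4.5],
  [[2, 8.3, 4.5], [0, 0, -22], 4.5],
  [[2, 8.3, 6.5], [0, 0, -22], 4.5],
  [[2, 8.3, 7.7], [0, 0, -22], 4.5],
  [[2, 8.3, 8.2], [0, 0, -22], 4.5],
  [[2, 8.3, 8.2], [0, 0, -22], 4.5],
], force=10)

```text
time_s: 8.65
tool_pos: [0.6687, 0.0288, 0.106]
tool_rot: [0.21, -0.133, 0.967, -0.053]
ft_force: [-0.1, -0.0, -0.1]
gripper_width: 0.0452
grip_force: 0.0
```

Run:
```python
from h import *
w=shot("wrist","pics/w4.png"); s=status.state();print(s["ft_force"],s["joints"].round(2))
cv2.imwrite("pics/c4.png",cv2.resize(w[180:400,180:460],(560,440))[:,:,::-1])
```

```text
[ 0.46202039 -0.26536243 -0.01760475] [-0.04  0.57  1.86 -0.1   0.28 -1.8 ]
```

View pics/c4.png

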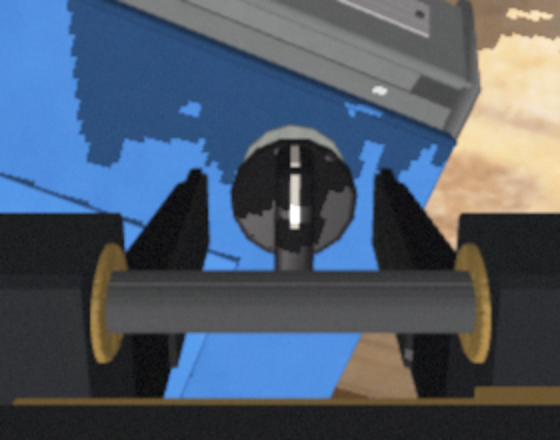

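The wing stands upright and centred between the fingers (crop: wing about x=295, finger tips 205 and 378). Closing.

move_arm([
  [[0, 0, 0], [0, 0, 0], 0],
  [[0, 0, 0], [0, 0, 0], 0],
  [[0, 0, 0], [0, 0, 0], 0],
  [[0, 0, 0], [0, 0, 0], 0],
  [[0, 0, 0], [0, 0, 0], 0],
], force=30)

```text
time_s: 9.32
tool_pos: [0.6685, 0.0295, 0.1062]
tool_rot: [0.21, -0.134, 0.967, -0.053]
ft_force: [-1.6, 3.9, 1.7]
gripper_width: 0.0096
grip_force: 30.0
```

move_arm([
  [[0, 0, 0.2], [0, 0, 0], 0],
  [[0, 0, 0.4], [0, 0, 0], 0],
  [[0, 0, 0.5], [0, 0, 0], 0],
  [[0, 0, 0.5], [0, 0, 0], 0],
])

```text
time_s: 9.82
tool_pos: [0.6703, 0.0293, 0.1026]
tool_rot: [0.21, -0.134, 0.967, -0.053]
ft_force: [-11.6, 5.5, 16.0]
gripper_width: 0.0101
grip_force: 30.0
```

move_arm([
  [[0, 0, 0], [0, 0, 4], 0],
  [[0, 0, 0], [0, 0, 8], 0],
  [[0, 0, 0], [0, 0, 10], 0],
  [[0, 0, 0], [0, 0, 10], 0],
])

```text
time_s: 10.32
tool_pos: [0.6706, 0.0291, 0.1018]
tool_rot: [0.214, -0.049, 0.975, -0.034]
ft_force: [-4.1, 4.2, 5.7]
gripper_width: 0.0097
grip_force: 30.0
```

move_arm([
  [[0, 0, 0.2], [0, 0, 1], 0],
  [[0, 0, 0.4], [0, 0, 1], 0],
  [[0, 0, 0.5], [0, 0, 1], 0],
  [[0, 0, 0.5], [0, 0, 1], 0],
])

```text
time_s: 10.82
tool_pos: [0.6727, 0.0289, 0.0974]
tool_rot: [0.214, -0.04, 0.975, -0.032]
ft_force: [-4.6, 4.5, 5.6]
gripper_width: 0.0095
grip_force: 30.0
```

move_arm([
  [[0, 0, 0.2], [0, 0, 0], 0],
  [[0, 0, 0.4], [0, 0, 0], 0],
  [[0, 0, 0.5], [0, 0, 0], 0],
  [[0, 0, 0.5], [0, 0, 0], 0],
])

```text
time_s: 11.32
tool_pos: [0.6747, 0.0286, 0.093]
tool_rot: [0.214, -0.04, 0.975, -0.032]
ft_force: [-5.4, 3.1, 9.2]
gripper_width: 0.0099
grip_force: 30.0
```

move_arm([
  [[0, 0, 0], [0, 0, 8], 0],
  [[0, 0, 0], [0, 0, 16], 0],
  [[0, 0, 0], [0, 0, 24], 0],
  [[0, 0, 0], [0, 0, 32], 0],
  [[0, 0, 0], [0, 0, 40], 0],
  [[0, 0, 0], [0, 0, 48], 0],
  [[0, 0, 0], [0, 0, 56], 0],
  [[0, 0, 0], [0, 0, 64], 0],
  [[0, 0, 0], [0, 0, 72], 0],
  [[0, 0, 0], [0, 0, 80], 0],
  [[0, 0, 0], [0, 0, 85], 0],
  [[0, 0, 0], [0, 0, 85], 0],
])

```text
time_s: 12.82
tool_pos: [0.6743, 0.0281, 0.0926]
tool_rot: [0.179, 0.63, 0.746, 0.12]
ft_force: [-7.1, 0.3, 7.2]
gripper_width: 0.0097
grip_force: 30.0
```

```bash
cat > st.py <<'E'
from h import *
s=status.state();r=q2R(s["tool_rot"]);P=np.load("P0.npy");P[2]=-.1095
print("force tool",r.inv().apply(s["ft_force"]).round(1),"torque tool",r.inv().apply(s["ft_torque"]).round(2),"turn",np.degrees((tool(P,np.radians(25)).inv()*r).as_rotvec()).round(1), s["joints"].round(2))
E
python3 st.py
```

```text
force tool [ 0.5 -3.4 -9.5] torque tool [ 1.05  0.02 -0.06] turn [ 0.1  0.  74.1] [-0.05  0.59  1.85 -0.11  0.26 -0.12]
```

Turning freely at 74°; I'll go on to the stop in two steps.

move_arm([
  [[0, 0, 0], [0, 0, 5], 0],
  [[0, 0, 0], [0, 0, 9], 0],
  [[0, 0, 0], [0, 0, 9], 0],
])

```text
time_s: 13.2
tool_pos: [0.6743, 0.0281, 0.0925]
tool_rot: [0.169, 0.686, 0.695, 0.134]
ft_force: [-7.4, 1.1, 7.5]
gripper_width: 0.0099
grip_force: 30.0
```

```bash
python3 st.py
```

```text
force tool [ 0.7 -3.5 -9.9] torque tool [ 1.09 -0.17 -0.04] turn [ 0.1  0.1 83. ] [-0.05  0.59  1.85 -0.11  0.26  0.04]
```

move_arm([
  [[0, 0, 0], [0, 0, 3], 0],
  [[0, 0, 0], [0, 0, 6], 0],
  [[0, 0, 0], [0, 0, 6], 0],
])

```text
time_s: 13.58
tool_pos: [0.6742, 0.0281, 0.0925]
tool_rot: [0.162, 0.722, 0.658, 0.142]
ft_force: [-8.0, -0.2, 7.4]
gripper_width: 0.0096
grip_force: 30.0
```

```bash
python3 st.py
```

```text
force tool [ -1.   -4.1 -10. ] torque tool [ 1.12 -0.31  0.02] turn [ 0.1  0.1 89. ] [-0.05  0.59  1.85 -0.11  0.26  0.14]
```

move_arm([
  [[0, 0, 0], [0, 0, 3], 0],
  [[0, 0, 0], [0, 0, 5], 0],
  [[0, 0, 0], [0, 0, 5], 0],
])

```text
time_s: 13.95
tool_pos: [0.6741, 0.0281, 0.0924]
tool_rot: [0.156, 0.75, 0.626, 0.149]
ft_force: [-7.4, -0.5, 6.3]
gripper_width: 0.0099
grip_force: 30.0
```

```bash
python3 st.py
```

```text
force tool [-1.6 -3.9 -8.8] torque tool [ 1.14 -0.39 -0.03] turn [ 0.1  0.1 94. ] [-0.05  0.59  1.85 -0.11  0.26  0.23]
```

move_arm([
  [[0, 0, 0], [0, 0, 3], 0],
  [[0, 0, 0], [0, 0, 6], 0],
  [[0, 0, 0], [0, 0, 6], 0],
])

```text
time_s: 14.32
tool_pos: [0.6741, 0.0282, 0.0924]
tool_rot: [0.147, 0.781, 0.586, 0.157]
ft_force: [-7.8, 0.0, 7.8]
gripper_width: 0.0095
grip_force: 30.0
```

```bash
python3 st.py
```

```text
force tool [ -1.5  -3.6 -10.3] torque tool [ 1.1  -0.56 -0.01] turn [  0.1   0.1 100. ] [-0.04  0.59  1.85 -0.11  0.26  0.34]
```

move_arm([
  [[0, 0, -0.2], [0, 0, 0], 0],
  [[0, 0, -0.4], [0, 0, 0], 0],
  [[0, 0, -0.6], [0, 0, 0], 0],
  [[0, 0, -0.6], [0, 0, 0], 0],
])

```text
time_s: 14.82
tool_pos: [0.6718, 0.0284, 0.0972]
tool_rot: [0.147, 0.781, 0.586, 0.157]
ft_force: [-3.1, -1.1, -2.1]
gripper_width: 0.0098
grip_force: 30.0
```

```bash
python3 st.py
```

```text
force tool [-2.  -3.3  0.7] torque tool [ 1.   -0.55 -0.08] turn [  0.1   0.1 100. ] [-0.04  0.58  1.86 -0.1   0.27  0.33]
```

move_arm([
  [[0, 0, 0], [0, 0, 0], 4.5],
  [[0, 0, 0], [0, 0, 0], 4.5],
  [[0, 0, 0], [0, 0, 0], 4.5],
  [[0, 0, -3], [0, 0, 0], 4.5],
  [[0, 0, -8], [0, 0, -10], 4.5],
  [[0, 0, -9], [0, 0, -20], 4.5],
  [[0, 0, -9], [0, 0, -30], 4.5],
  [[0, 0, -9], [0, 0, -40], 4.5],
  [[0, 0, -9], [0, 0, -50], 4.5],
  [[0, 0, -9], [0, 0, -60], 4.5],
  [[0, 0, -9], [0, 0, -70], 4.5],
  [[0, 0, -9], [0, 0, -80], 4.5],
  [[0, 0, -9], [0, 0, -90], 4.5],
  [[0, 0, -9], [0, 0, -100], 4.5],
  [[0, 0, -9], [0, 0, -100], 4.5],
])

```text
time_s: 16.7
tool_pos: [0.6348, 0.0328, 0.1797]
tool_rot: [0.216, 0.054, 0.975, -0.012]
ft_force: [0.1, -0.3, 0.1]
gripper_width: 0.0447
grip_force: 0.0
```

Run:
```python
from h import *
import st
s=status.state();w=shot("wrist","pics/w5.png");t=shot("scene","pics/s5.png")
print(s["tool_pos"],s["gripper_width"])
cv2.imwrite("pics/c5.png",np.hstack([w[120:360,100:500],cv2.resize(t[180:270,330:430],(267,240))])[:,:,::-1])
```

```text
force tool [-0.2 -0.3 -0. ] torque tool [-0.02  0.26  0.03] turn [-0.  -0.   0.1] [-0.04  0.42  1.88 -0.07  0.41 -1.44]
[0.63479682 0.03279765 0.17967444] 0.0446851827528657
```

View pics/c5.png

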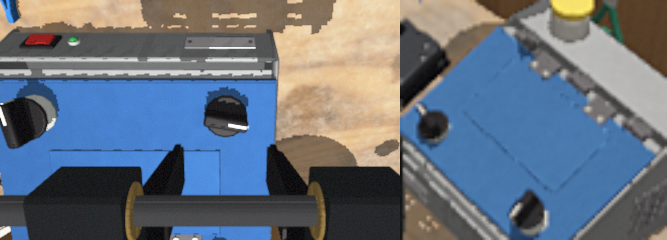

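The left wing is now across the slope (tick right of centre (225,115)) and sits low. It held at 9.6 mm with no spring load when I backed off, so it is locked. Now the right stud.

```bash
python3 appr.py 1 -9
```

```text
([0.19, -15.88, 2.2], [0.0, 0.0, -9.2])
([0.19, -15.88, 5.2], [0.0, 0.0, -9.2])
([0.19, -15.88, 8.2], [0.0, 0.0, -9.2])
```

move_arm([
  [[0, -6, 0], [0, 0, -3], 4.5],
  [[0.1, -12, 1], [0, 0, -6], 4.5],
  [[0.2, -15.9, 2.2], [0, 0, -9], 4.5],
  [[0.2, -15.9, 2.2], [0, 0, -9], 4.5],
  [[0.2, -15.9, 5], [0, 0, -9], 4.5],
  [[0.2, -15.9, 7], [0, 0, -9], 4.5],
  [[0.2, -15.9, 8.2], [0, 0, -9], 4.5],
  [[0.2, -15.9, 8.2], [0, 0, -9], 4.5],
  [[0.2, -15.9, 8.2], [0, 0, -9], 0],
  [[0.2, -15.9, 8.2], [0, 0, -9], 0],
  [[0.2, -15.9, 8.2], [0, 0, -9], 0],
  [[0.2, -15.9, 8.2], [0, 0, -9], 0],
  [[0.2, -15.9, 8.2], [0, 0, -9], 0],
], force=30)

```text
time_s: 18.42
tool_pos: [0.6501, -0.1294, 0.1047]
tool_rot: [0.215, -0.023, 0.976, -0.029]
ft_force: [-1.7, -3.9, 1.5]
gripper_width: 0.0098
grip_force: 30.0
```

```bash
python3 st.py
```

```text
force tool [ 1.1 -4.  -1.9] torque tool [0.59 0.52 0.06] turn [ 0. -0. -9.] [-0.33  0.56  1.88  0.34  0.29 -2.26]
```

move_arm([
  [[0, 0, 0], [0, 0, -7], 0],
  [[0, 0, 0], [0, 0, -14], 0],
  [[0, 0, 0], [0, 0, -14], 0],
  [[0, 0, 0.2], [0, 0, -14], 0],
  [[0, 0, 0.4], [0, 0, -14], 0],
  [[0, 0, 0.5], [0, 0, -14], 0],
  [[0, 0, 0.5], [0, 0, -14], 0],
])

```text
time_s: 19.3
tool_pos: [0.6522, -0.1296, 0.1002]
tool_rot: [0.21, -0.14, 0.966, -0.055]
ft_force: [-3.8, -5.6, 3.7]
gripper_width: 0.0099
grip_force: 30.0
```

```bash
python3 st.py
```

```text
force tool [ 3.5 -5.  -4.7] torque tool [0.78 0.86 0.06] turn [  0.   -0.  -22.8] [-0.33  0.57  1.88  0.35  0.28 -2.51]
```

move_arm([
  [[0, 0, 0.1], [0, 0, 0], 0],
  [[0, 0, 0.2], [0, 0, 0], 0],
  [[0, 0, 0.3], [0, 0, 0], 0],
  [[0, 0, 0.3], [0, 0, 0], 0],
])

```text
time_s: 19.8
tool_pos: [0.6534, -0.1297, 0.0975]
tool_rot: [0.21, -0.14, 0.966, -0.055]
ft_force: [-4.8, -4.7, 5.9]
gripper_width: 0.0098
grip_force: 30.0
```

```bash
python3 st.py
```

```text
force tool [ 3.3 -4.2 -7.1] torque tool [ 0.75  0.94 -0.02] turn [  0.   -0.  -22.8] [-0.33  0.58  1.88  0.35  0.28 -2.51]
```

move_arm([
  [[0, 0, 0.2], [0, 0, 1], 0],
  [[0, 0, 0.4], [0, 0, 2], 0],
  [[0, 0, 0.6], [0, 0, 2], 0],
  [[0, 0, 0.7], [0, 0, 2], 0],
  [[0, 0, 0.7], [0, 0, 2], 0],
])

```text
time_s: 20.42
tool_pos: [0.6563, -0.13, 0.0914]
tool_rot: [0.211, -0.123, 0.968, -0.051]
ft_force: [-6.6, -5.0, 7.9]
gripper_width: 0.0096
grip_force: 30.0
```

```bash
python3 st.py
```

```text
force tool [ 4.  -4.6 -9.6] torque tool [0.77 1.04 0.11] turn [  0.   -0.1 -20.8] [-0.33  0.59  1.87  0.36  0.27 -2.49]
```

move_arm([
  [[0, 0, 0], [0, 0, 8], 0],
  [[0, 0, 0], [0, 0, 16], 0],
  [[0, 0, 0], [0, 0, 24], 0],
  [[0, 0, 0], [0, 0, 32], 0],
  [[0, 0, 0], [0, 0, 40], 0],
  [[0, 0, 0], [0, 0, 48], 0],
  [[0, 0, 0], [0, 0, 56], 0],
  [[0, 0, 0], [0, 0, 64], 0],
  [[0, 0, 0], [0, 0, 72], 0],
  [[0, 0, 0], [0, 0, 80], 0],
  [[0, 0, 0], [0, 0, 88], 0],
  [[0, 0, 0], [0, 0, 92], 0],
  [[0, 0, 0], [0, 0, 92], 0],
])

```text
time_s: 22.05
tool_pos: [0.6565, -0.1298, 0.0917]
tool_rot: [0.183, 0.611, 0.761, 0.116]
ft_force: [-5.2, -2.3, 8.6]
gripper_width: 0.0097
grip_force: 30.0
```

```bash
python3 st.py
```

```text
force tool [-2.5 -1.7 -9.8] torque tool [ 0.65 -0.55  0.03] turn [-0.  -0.1 71.2] [-0.33  0.59  1.87  0.36  0.27 -0.88]
```

move_arm([
  [[0, 0, 0], [0, 0, 4], 0],
  [[0, 0, 0], [0, 0, 8], 0],
  [[0, 0, 0], [0, 0, 8], 0],
])

```text
time_s: 22.42
tool_pos: [0.6565, -0.1298, 0.0917]
tool_rot: [0.175, 0.663, 0.717, 0.129]
ft_force: [-5.0, -2.4, 8.2]
gripper_width: 0.0097
grip_force: 30.0
```

```bash
python3 st.py
```

```text
force tool [-2.7 -1.3 -9.5] torque tool [ 0.5  -0.71 -0.06] turn [-0.  -0.1 79.2] [-0.33  0.59  1.87  0.36  0.27 -0.74]
```

move_arm([
  [[0, 0, 0], [0, 0, 3], 0],
  [[0, 0, 0], [0, 0, 6], 0],
  [[0, 0, 0], [0, 0, 6], 0],
])

```text
time_s: 22.8
tool_pos: [0.6565, -0.1298, 0.0917]
tool_rot: [0.168, 0.699, 0.681, 0.138]
ft_force: [-4.8, -2.6, 8.1]
gripper_width: 0.0095
grip_force: 30.0
```

```bash
python3 st.py
```

```text
force tool [-3.  -0.9 -9.3] torque tool [ 0.45 -0.73 -0.14] turn [-0.1 -0.1 85.2] [-0.33  0.59  1.87  0.36  0.27 -0.63]
```

move_arm([
  [[0, 0, 0], [0, 0, 3], 0],
  [[0, 0, 0], [0, 0, 4], 0],
  [[0, 0, 0], [0, 0, 4], 0],
])

```text
time_s: 23.18
tool_pos: [0.6566, -0.1298, 0.0917]
tool_rot: [0.163, 0.722, 0.657, 0.144]
ft_force: [-4.7, -1.8, 8.6]
gripper_width: 0.0099
grip_force: 30.1
```

```bash
python3 st.py
```

```text
force tool [-2.3 -0.5 -9.7] torque tool [ 0.36 -0.79 -0.41] turn [-0.1 -0.1 89.1] [-0.33  0.59  1.87  0.36  0.27 -0.57]
```

move_arm([
  [[0, 0, 0], [0, 0, -4], 0],
  [[0, 0, -0.2], [0, 0, -5], 0],
  [[0, 0, -0.4], [0, 0, -5], 0],
  [[0, 0, -0.6], [0, 0, -5], 0],
  [[0, 0, -0.6], [0, 0, -5], 0],
])

```text
time_s: 23.8
tool_pos: [0.6542, -0.1295, 0.0964]
tool_rot: [0.169, 0.692, 0.688, 0.136]
ft_force: [2.4, -4.4, -0.0]
gripper_width: 0.0099
grip_force: 30.0
```

```bash
python3 st.py
```

```text
force tool [-4.3  2.2  1.3] torque tool [-0.29 -0.92 -0.12] turn [-0.  -0.1 84.1] [-0.33  0.58  1.88  0.35  0.27 -0.65]
```

move_arm([
  [[0, 0, 0], [0, 0, 0], 4.5],
  [[0, 0, 0], [0, 0, 0], 4.5],
  [[0, 0, 0], [0, 0, 0], 4.5],
  [[0, 0, -3], [0, 0, 0], 4.5],
  [[0, 0, -8], [0, 0, -10], 4.5],
  [[0, 0, -10], [0, 0, -20], 4.5],
  [[0, 0, -11], [0, 0, -30], 4.5],
  [[0, 0, -11], [0, 0, -40], 4.5],
  [[0, 0, -11], [0, 0, -50], 4.5],
  [[0, 0, -11], [0, 0, -60], 4.5],
  [[0, 0, -11], [0, 0, -70], 4.5],
  [[0, 0, -11], [0, 0, -80], 4.5],
  [[0, 0, -11], [0, 0, -84], 4.5],
  [[0, 0, -11], [0, 0, -84], 0],
  [[0, 8, -11], [0, 0, -84], 0],
  [[-4, 8, -11], [0, 0, -84], 0],
  [[-4, 8, -11], [0, 0, -84], 0],
])

```text
time_s: 25.92
tool_pos: [0.6804, -0.1655, 0.2315]
tool_rot: [0.217, 0.055, 0.975, -0.012]
ft_force: [0.2, -0.7, -0.0]
gripper_width: 0.0104
grip_force: 0.0
```

Run:
```python
from h import *
import st
s=status.state();w=shot("wrist","pics/w6.png");t=shot("scene","pics/s6.png")
print(s["tool_pos"],s["gripper_width"])
cv2.imwrite("pics/c6.png",np.vstack([cv2.resize(w[130:290,80:560],(780,260)),np.pad(cv2.resize(t[180:270,310:450],(513,330),interpolation=2),((0,0),(0,267),(0,0)))])[:,:,::-1])
```

```text
force tool [-0.3 -0.6  0.1] torque tool [0.02 0.3  0.02] turn [ 0.  -0.1  0.2] [-0.38  0.44  1.67  0.19  0.61 -1.97]
[ 0.68044416 -0.16545688  0.23154372] 0.010449648645896353
```

View pics/c6.png

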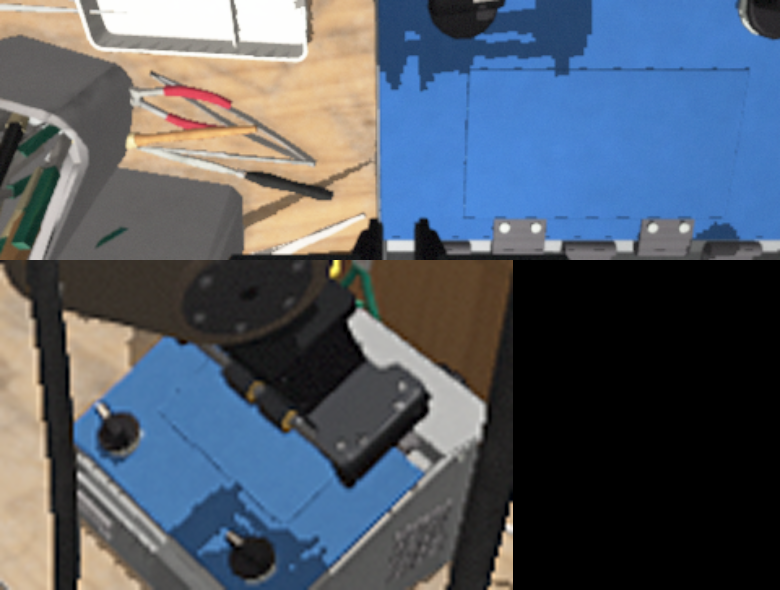

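```bash
python3 -c "
from cell import ticket
print(ticket.job_done())"
```

```text
the job is handed in; nothing more can be done
None
```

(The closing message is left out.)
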